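# Seat the tablet carton and slide the pot home on the worktop organiser

### The arm

A 6-joint arm with a two-finger parallel gripper is mounted at the origin on the work surface; the furniture and walls round the work are solid. World frame = base frame: x ahead of the robot, y to its left, z up, the work surface at z = 0. Lengths are in mm, angles in rad, forces in N, time in s.
With the tool pointing down it reaches from about 275 to 1000 mm from the base axis. Payload 8.4 kg.
Tool frame: the origin (TCP) lies midway between the tips of the shut fingers; the grasp point (between the pads) lies 19 mm behind it; z points along the fingers, y is the line along which they close (so a half turn about z gives the same grasp; the last joint's range is limited). The gripper opens to 85 mm and grips with 20 to 120 N. Pads are 22 mm wide; open, the fingers measure 114 mm over their backs; the gripper's body (76 mm by 85 mm) begins 54 mm behind the grasp point. The pads swing forward as they close: fully open they stand 13 mm farther back than shut.
Start: joints at [-1.195, 0.353, 1.633, -0, 1.155, -0.002], TCP at [230.547, -580.927, 231.281] pointing down, gripper open.
Joint ranges: [-2.63, 2.63], [-0.92, 2.1], [0.06, 2.66], [-1.3, 4.44], [0, 2.69], [-3.02, 3.02]. Speed limits (rad/s): [2.22, 2.22, 2.79, 3.14, 3.14, 3.14].

### API

Orientations are given as [roll, pitch, yaw] about the fixed x, y, z axes, in that order (R = Rz(yaw) Ry(pitch) Rx(roll)).
In Python, from rig import r, imaging gives the robot as it stands. The module is installed in compiled form; this text tells all that it offers.
- The arm moves only by the tool arm_command, never from a script. Its argument "deltas" is a list of rows, each an object of numbers: "hand": the finger opening in mm, from 0 to 85.4; "tx", "ty", "tz": the shift along the tool's x, y, z in mm; "wx", "wy", "wz": the turn, a rotation vector about the tool's x, y, z in rad. A call has 1 to 8 rows; each row shifts and turns the commanded pose from where the row before left it, along the tool's axes as they then stand; what a row does not reach is not made up. A row lasts 1/8 s, in which the tool goes at most 62.5 mm and 10.7 degrees, less where a joint would pass 70% of its speed; a pose out of reach is approached as far as the arm can. A call with a gripper value outside its range is refused whole. The fingers move at their own pace and stop on an object; "squeeze" is the grip in N (left out, the last holds). Time passes only in rows, so rows that do not move let the fingers close. It gives the time, the measured TCP pose, the force, the opening and the grip force at its end, in the units of the state.
- r.sense(): the state, without advancing time (a new reading comes with each control period).
- imaging.grab_frame(name): name is "side" or "top" or "wrist"; returns a dict with "image" (420x560x3 uint8, red, green, blue), "mtx" (3x3 intrinsics, pixels), "world_to_cam" (4x4, takes a point from world to camera coordinates). Camera axes: x right, y up, looking along -z (the intrinsics and any distortion apply to the point x, -y, -z); pixel columns grow to the right and rows downward; lengths in mm; the calibration is good to about 2 mm. A picture is of the moment at which its call begins. There is no depth.
- r.sign_off(): hands the job in; it is judged then, once.
The state is a dict: "clock": time; "qpos": joint angles; "qvel": joint speeds; "joint_efforts": joint torques, N m; "eef_pos": TCP position; "tcp_rot": TCP orientation; "contact_force": force on the tool from outside, world axes, zero at the start; "wrist_torque": the same for the moment, N m; "opening": opening from 0.0 (shut) to 1.0 (fully open); "grasp_force": force on a finger pad.
Only numpy, scipy, OpenCV 4.12 (cv2) and the standard library are available. Lean on these libraries where they do the work, as an engineer would, in place of code of your own. Each camera call takes 0.05 s, during which the arm holds its last target. There are 200 camera calls.

### The job

Put the remedies away on the wooden organiser: first lay the small tablet carton flat and square in the felt-lined pocket, lowering it in rather than dropping it, so that it sits down on the felt, and let go of it. Then, without lifting or tipping it, slide the round cream pot along the back fence, keeping it close against the fence all the way, until it is fully home in the corner and touches both the fence and the end stop. Leave the roll-on, the candle and the mug where they are.

Things in the scene. Friction and masses are not known exactly. Their poses are not given: they have to be found in the camera images.
- organiser: Wooden organiser board fixed to the worktop, 210 (its x) x 300 (its y) mm, base 8 mm thick. Origin: centre of its underside; axes level, x towards the fence on its far edge, y along the fence, z up. Back fence: whole far edge, inner face at x = +95 mm, 10 mm thick, top at z = 40 mm. The lane for the pot lies in front of the fence, the pocket in front of the lane; the lane is open at its +y end.
- pocket (a point): Centre of the floor of the felt-lined pocket, at (-60, -75, +8) mm in the organiser's frame, with the organiser's axes. The pocket is a rectangular frame, inside 50 (x) x 99 (y) mm, 14 mm deep, walls 11 mm thick, rim at z = 22 mm above the worktop.
- pot_home (a point): Where the centre of the pot's underside is when the pot touches fence and end stop: (+49.7, -94.7, +8) mm in the organiser's frame. The end stop closes the lane's -y end (the robot's right): inner face at the organiser's y = -140 mm, 10 mm thick, x from -5 to +95 mm, top at z = 40 mm.
- carton: Tablet carton with orange fruits on it, lying on the worktop left of the organiser: 95 mm long (own y), 47 wide (own z; the solid gripped is 44), 36 high as it lies (own x, pointing up). About 0.12 kg. Origin: centre of a long side face (36 x 95 mm), 18 mm above what it lies on; own z points to the other side face. Fits the pocket either way round.
- carton_center (a point): Centre of the carton's solid, 22 mm along its own z from its origin, 18 mm above its underside.
- pot: Round cream pot with a beige lid (fixed on), 91 mm in diameter and 53 mm high, about 0.24 kg, too wide for the gripper. Stands upright on the organiser in the lane, next to the fence, 13 to 19 cm from its home. Pushed from straight behind it slides along the fence; pushed hard at a slant into the fence it can jam. Origin: centre of its underside, z up.
- rollon: Bystander: white roll-on bottle with a red cap, 36x42x106 mm, standing. Origin: centre of its underside.
- candle: Bystander: candle in a glass jar, 76 mm across, 90 mm high, standing behind the fence. Origin: centre of its underside. Above it, from 0.58 m ahead of the robot on and 0.45 m up, hangs a cabinet side panel: an arm that swings across from its start should stay nearer to its base than that.
- mug: Bystander: orange mug, 78x110x101 mm with its handle, standing. Origin: centre of its underside.
Not all that is in view belongs to the job. There is more than one size of the carton; the job needs the largest.

How it is judged (in metres and radians):
On the way, in this order (a step that is already met when the one before it is completed fails the run):
1. the carton lies flat and square on the pocket floor, released (horizontal distance between carton_center and pocket below 0.007 m and z of carton_center in the frame of pocket below 0.0205 m and angle between carton's own x axis and vertical below 0.06 rad and angle between the y axis of carton and the y axis of organiser, either way round below 0.09 rad and contact force between the fingers and carton below 0.05 N), for 0.2 s.
2. the pot is home in the corner between fence and end stop (horizontal distance between pot and pot_home below 0.006 m and angle between pot's own z axis and vertical below 0.05 rad and z of pot in the frame of pot_home below 0.004 m), for 0.2 s.
At the end, for the whole second after the job is handed in: Carton in the pocket: centre within 7 mm of the pocket's, down on the floor (2.5 mm), level within 0.06 rad, square within 0.09 rad. Pot upright (0.05 rad) on the board within 6 mm of its home against fence and end stop. Both released and at rest (all of step 2 and horizontal distance between carton_center and pocket below 0.007 m and z of carton_center in the frame of pocket below 0.0205 m and angle between carton's own x axis and vertical below 0.06 rad and angle between the y axis of carton and the y axis of organiser, either way round below 0.09 rad and linear speed of each of carton, pot below 0.02 m/s); the robot touches nothing.
It fails at once if the pot is lifted by more than 12 mm or tipped by more than 0.3 rad (z of pot in the frame of organiser above 0.02 m or z of pot in the frame of organiser below -0.01 m or angle between pot's own z axis and vertical above 0.3 rad).
It fails at once if the pot strays more than 20 mm from the back fence (x of pot in the frame of organiser below 0.0297 m).
It fails at once if the carton is dropped: not held by the fingers while its underside is more than 40 mm above the worktop (height (world z) of carton_center above 0.058 m and contact force between the fingers and carton below 0.05 N).
It fails at once if the roll-on, the candle or the mug is shifted by more than 20 mm or tipped (distance of any of rollon, candle, mug from where it was at the start of the episode above 0.02 m or angle between any of rollon, candle, mug's own z axis and vertical above 0.3 rad).
It also fails if it takes over 67 s, if anything falls off the work surface, if the arm or the gripper's body presses on something with over 40 N, if the wrist force passes 120 N, or if a joint passes its speed limit or range.

## Working session

There is one attempt and no reset: what is moved stays moved. The work goes in short steps, Python scripts to look and compute and a tool call to move; the robot and the scene stay as the last step left them, time stands still between calls to the robot, and variables do not carry over. Pictures are saved under pics/ and viewed, at most 10 in all, crops included, and the job is handed in when it is done.

Besides the shell and the picture viewer there is one more tool, called after "Request:" by a JSON object that holds its "api" and its "payload", one argument or row to a line. arm_command: Moves the arm, as the interface text tells. Its arguments: {"type":"object","properties":{"deltas":{"type":"array"},"squeeze":{"type":"number"}},"required":["deltas"]}

```bash
mkdir -p pics
cat > h.py <<'E'
import numpy as np, cv2
from rig import r, imaging
def grab(n,f):
    d=imaging.grab_frame(n); cv2.imwrite(f'pics/{f}.png',cv2.cvtColor(d['image'],cv2.COLOR_RGB2BGR)); np.savez(f'pics/{f}.npz',**d); return d
def load(f): return dict(np.load(f'pics/{f}.npz'))
def ray(d,u,v):
    T=d['world_to_cam'];R=T[:3,:3];t=T[:3,3]
    p=np.linalg.inv(d['mtx'])@[u,v,1]; return -R.T@t, R.T@np.array([p[0],-p[1],-p[2]])
def onz(d,u,v,z):
    c,k=ray(d,u,v); return c+k*(z-c[2])/k[2]
def proj(d,P):
    q=d['world_to_cam']@np.append(P,1); p=d['mtx']@[q[0],-q[1],-q[2]]; return p[:2]/p[2]
E
python3 - <<'E'
from h import *
for n in('top','side','wrist'):
    d=grab(n,n+'0'); print(n,d.keys(),d['mtx'].round(1).tolist(),ray(d,280,210))
print(r.sense())
a=[cv2.imread(f'pics/{n}0.png') for n in('top','side')]
E
```

```text
top dict_keys(['image', 'mtx', 'world_to_cam']) [[398.6, 0.0, 277.0], [0.0, 398.6, 208.3], [0.0, 0.0, 1.0]] (array([ 411.53160111,  124.08234995, 1071.52715319]), array([ 0.07089053, -0.01533329, -0.99740351]))
side dict_keys(['image', 'mtx', 'world_to_cam']) [[545.2, 0.0, 278.8], [0.0, 545.2, 211.0], [0.0, 0.0, 1.0]] (array([ 429.55465411, 1176.6479175 ,  682.13217917]), array([ 0.03907698, -0.85192375, -0.5222143 ]))
wrist dict_keys(['image', 'mtx', 'world_to_cam']) [[324.5, 0.0, 276.3], [0.0, 324.5, 217.5], [0.0, 0.0, 1.0]] (array([ 295.86885648, -554.36210749,  372.85655596]), array([-0.23111129, -0.10226434, -0.96788603]))
{'clock': 0.15, 'qpos': array([-1.19541032e+00,  3.53520967e-01,  1.63396313e+00,  9.61732869e-06,
        1.15519113e+00, -2.37284702e-03]), 'qvel': array([-0.00113418, -0.00083274, -0.0029092 ,  0.00021515, -0.00039327,
       -0.00177089]), 'joint_efforts': array([-1.06758740e-03, -6.05640507e+01, -3.42340279e+01, -9.80926393e-05,
        6.19293904e-03,  3.70073644e-05]), 'eef_pos': array([ 230.40936502, -580.58829517,  230.71427947]), 'tcp_rot': array([-3.14051010e+00, -1.13631701e-05,  3.77754958e-01]), 'contact_force': array([-0.62925085,  0.22001725, -0.62305664]), 'wrist_torque': array([ 0.02357251, -0.01623565, -0.02418991]), 'grasp_force': 0.0, 'opening': 1.0024987702353472}
```

View pics/top0.png

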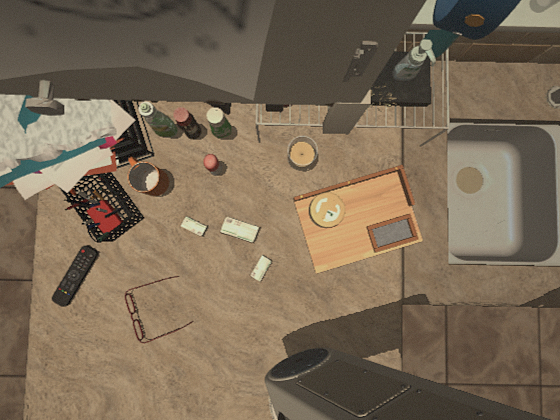

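View pics/side0.png

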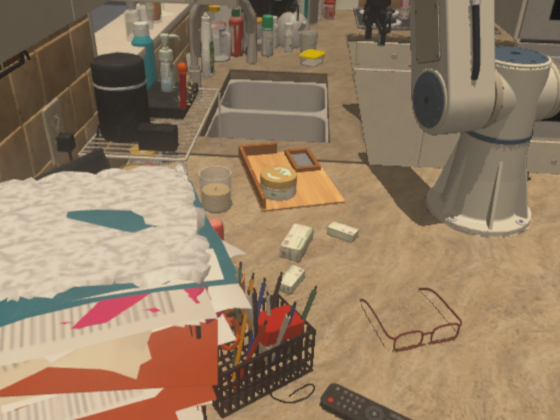

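The top view shows three candidate cartons: A at (239,229), which is the largest, B at (194,227) and C at (261,267), both smaller. The roll-on is near (210,161), the candle at (303,153), the mug at (148,180), the pot at (327,210) and the pocket at (391,233). I choose A and will check it in a close crop.

Run:
```python
from h import *
d=load('top0'); im=d['image']
c=im[150:290,170:430]; cv2.imwrite('pics/crop1.png',cv2.cvtColor(cv2.resize(c,None,fx=3,fy=3,interpolation=cv2.INTER_CUBIC),cv2.COLOR_RGB2BGR))
hsv=cv2.cvtColor(im,cv2.COLOR_RGB2HSV)
m=((hsv[...,1]<75)&(hsv[...,2]>150)).astype('uint8')
for k in cv2.findContours(m,0,1)[0]:
    if cv2.contourArea(k)>60:
        (u,v),s,a=cv2.minAreaRect(k)
        if 170<u<350 and 190<v<290:
            B=cv2.boxPoints(((u,v),s,a)); P=np.array([onz(d,*b,36)[:2] for b in B]); print((u,v),s,P.round(0).tolist(),P.mean(0))
m=(cv2.inRange(hsv,(5,90,90),(20,255,255)))
for k in cv2.findContours(m,0,1)[0]:
    if cv2.contourArea(k)>300: print('wood?',cv2.boundingRect(k),cv2.minAreaRect(k))
for p in[(294,198),(407,167),(422,240),(317,272)]: print(onz(d,*p,8).round(0))
```

```text
(260.3573303222656, 268.0925598144531) (12.168482780456543, 24.235563278198242) [[315.0, 185.0], [369.0, 154.0], [354.0, 127.0], [300.0, 157.0]] [334.18816203 155.84272937]
(238.9499969482422, 229.1500244140625) (35.417503356933594, 16.76007080078125) [[426.0, 264.0], [468.0, 251.0], [440.0, 163.0], [399.0, 176.0]] [433.22453866 213.66424058]
(192.90000915527344, 225.7000274658203) (23.702320098876953, 11.180339813232422) [[440.0, 367.0], [466.0, 355.0], [440.0, 299.0], [414.0, 311.0]] [439.7526161  333.13973869]
(332.3076477050781, 213.5384521484375) (11.094003677368164, 21.0786075592041) [[463.0, -1.0], [510.0, -31.0], [494.0, -56.0], [448.0, -25.0]] [478.71861672 -28.35987628]
wood? (27, 333, 41, 33) ((46.390411376953125, 348.45892333984375), (45.76308822631836, 18.609542846679688), 20.556045532226562)
wood? (111, 326, 91, 62) ((164.1566162109375, 343.9055480957031), (101.99142456054688, 48.98586654663086), 26.896236419677734)
wood? (402, 312, 43, 42) ((419.59759521484375, 330.3780517578125), (40.01171875, 40.449005126953125), 75.52970886230469)
wood? (219, 173, 77, 45) ((259.25274658203125, 190.416015625), (83.5025405883789, 24.1412353515625), 32.15229415893555)
wood? (121, 147, 54, 67) ((154.2692108154297, 179.65383911132812), (65.17727661132812, 47.981571197509766), 56.3099365234375)
wood? (289, 141, 26, 26) ((301.25, 153.25001525878906), (24.748737335205078, 24.041629791259766), 45.0)
wood? (272, 135, 151, 154) ((354.912841796875, 224.97720336914062), (135.8639678955078, 148.5340118408203), 23.40468978881836)
[520.  71.   8.]
[ 611. -234.    8.]
[ 415. -273.    8.]
[325.   7.   8.]
```

View pics/crop1.png

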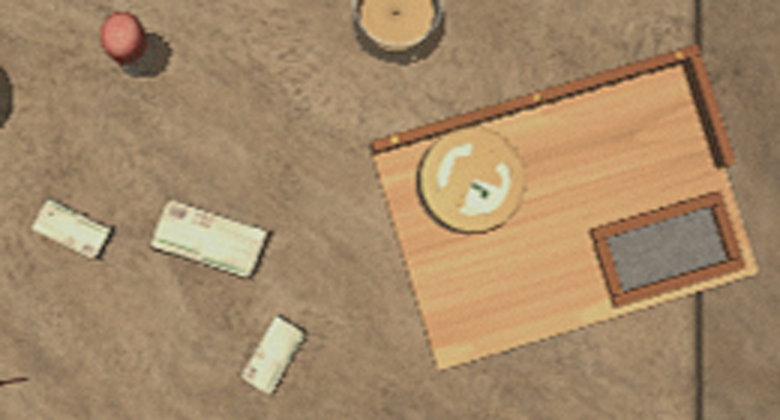

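The crop confirms it: A is about 95 mm long at roughly (433,214) mm, and the other two are about 62 mm. The pocket is at about (434,-196). I'll go over the organiser first for a close look.

```bash
cat >> h.py <<'E'
def plan(x,y,z,psi,n):
    s=r.sense();p=s['eef_pos'];a=s['tcp_rot'][2];d=(np.array([x,y,z])-p)/n
    w=(psi-a)/n;print('at',p.round(1),s['tcp_rot'].round(3),'len/row',np.linalg.norm(d).round(1))
    for i in range(n):
        c,q=np.cos(a+i*w),np.sin(a+i*w)
        print('tx %.1f ty %.1f tz %.1f wz %.3f'%(c*d[0]+q*d[1],q*d[0]-c*d[1],-d[2],-w))
E
python3 -c "
from h import *
plan(340,-200,235,1.264,8)"
```

```text
at [ 230.4 -580.6  230.7] [-3.141 -0.     0.378] len/row 49.5
tx 30.3 ty -39.2 tz -0.5 wz -0.111
tx 34.4 ty -35.6 tz -0.5 wz -0.111
tx 38.1 ty -31.6 tz -0.5 wz -0.111
tx 41.4 ty -27.1 tz -0.5 wz -0.111
tx 44.1 ty -22.4 tz -0.5 wz -0.111
tx 46.4 ty -17.4 tz -0.5 wz -0.111
tx 48.0 ty -12.2 tz -0.5 wz -0.111
tx 49.0 ty -6.8 tz -0.5 wz -0.111
```

Request:
{"api": "arm_command", "payload": {
  "deltas": [
    {"tx": 30, "ty": -39, "wz": -0.11, "hand": 85},
    {"tx": 34, "ty": -36, "wz": -0.11},
    {"tx": 38, "ty": -32, "wz": -0.11},
    {"tx": 41, "ty": -27, "wz": -0.11},
    {"tx": 44, "ty": -22, "wz": -0.11},
    {"tx": 46, "ty": -17, "wz": -0.11},
    {"tx": 48, "ty": -12, "wz": -0.11},
    {"tx": 49, "ty": -7, "wz": -0.11}
  ]
}}

```text
schema error: expected keys hand, tx, ty, tz, wx, wy, wz
```

```bash
python3 -c "
from h import *
d=grab('wrist','w1');print(ray(d,280,210),r.sense()['eef_pos'],r.sense()['qvel'].round(2))
plan(433,214,180,1.264,8)"
```

```text
(array([ 295.88420276, -554.40106428,  372.95052326]), array([-0.2310456 , -0.10243057, -0.96788413])) [ 230.45442503 -580.66818402  230.82036293] [-0. -0. -0.  0. -0. -0.]
at [ 230.5 -580.7  230.8] [-3.141 -0.     0.378] len/row 102.7
tx 60.2 ty -83.0 tz 6.4 wz -0.111
tx 69.0 ty -75.8 tz 6.4 wz -0.111
tx 76.9 ty -67.7 tz 6.4 wz -0.111
tx 84.0 ty -58.8 tz 6.4 wz -0.111
tx 89.9 ty -49.2 tz 6.4 wz -0.111
tx 94.8 ty -38.9 tz 6.4 wz -0.111
tx 98.6 ty -28.2 tz 6.4 wz -0.111
tx 101.1 ty -17.1 tz 6.4 wz -0.111
```

View pics/w1.png

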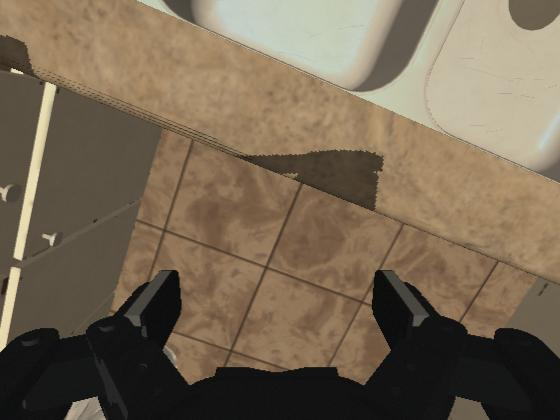

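All keys are required, so the move was refused. That picture shows only the floor and the sink edge, with the fingers at the bottom at (170,300) and (390,300).

Request:
{"api": "arm_command", "payload": {
  "deltas": [
    {"hand": 85, "tx": 30, "ty": -39, "tz": 0, "wx": 0, "wy": 0, "wz": -0.11},
    {"hand": 85, "tx": 34, "ty": -36, "tz": 0, "wx": 0, "wy": 0, "wz": -0.11},
    {"hand": 85, "tx": 38, "ty": -32, "tz": 0, "wx": 0, "wy": 0, "wz": -0.11},
    {"hand": 85, "tx": 41, "ty": -27, "tz": 0, "wx": 0, "wy": 0, "wz": -0.11},
    {"hand": 85, "tx": 44, "ty": -22, "tz": 0, "wx": 0, "wy": 0, "wz": -0.11},
    {"hand": 85, "tx": 46, "ty": -17, "tz": 0, "wx": 0, "wy": 0, "wz": -0.11},
    {"hand": 85, "tx": 48, "ty": -12, "tz": 0, "wx": 0, "wy": 0, "wz": -0.11},
    {"hand": 85, "tx": 49, "ty": -7, "tz": 0, "wx": 0, "wy": 0, "wz": -0.11}
  ]
}}

```text
clock: 1.2
eef_pos: [340.2, -200.3, 231.4]
tcp_rot: [3.141, 0.0, 1.261]
contact_force: [1.2, 0.5, -0.6]
opening: 0.994
grasp_force: 0.0
```

```bash
python3 -c "
from h import *
d=grab('wrist','w1');print(ray(d,280,210),r.sense()['eef_pos'],r.sense()['qvel'].round(2))
plan(433,214,180,1.264,8)"
```

```text
(array([ 361.72634071, -132.96438591,  373.62223885]), array([-0.06458287, -0.24443543, -0.96786061])) [ 340.58048071 -195.88379189  231.104437  ] [-0.09  0.03 -0.03 -0.03 -0.   -0.01]
at [ 340.6 -195.9  231.1] [-3.141e+00 -3.000e-03  1.267e+00] len/row 52.9
tx 52.3 ty -4.3 tz 6.4 wz 0.000
tx 52.3 ty -4.3 tz 6.4 wz 0.000
tx 52.3 ty -4.3 tz 6.4 wz 0.000
tx 52.3 ty -4.4 tz 6.4 wz 0.000
tx 52.3 ty -4.4 tz 6.4 wz 0.000
tx 52.3 ty -4.4 tz 6.4 wz 0.000
tx 52.3 ty -4.4 tz 6.4 wz 0.000
tx 52.3 ty -4.4 tz 6.4 wz 0.000
```

View pics/w1.png

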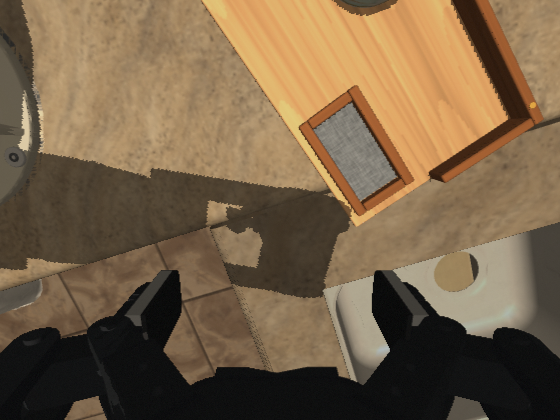

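The wrist view shows the pocket felt from about (315,125) to (398,188). The board's near-right corner is at (358,226), its near edge runs up-left to (205,0), and the end stop lies from (432,178) to (540,120).

```bash
cat > feat.py <<'E'
from h import *
import sys
f=sys.argv[1]; d=load(f); im=d['image']; hsv=cv2.cvtColor(im,cv2.COLOR_RGB2HSV)
# felt: grey, inside ROI
m=((hsv[...,1]<60)&(hsv[...,2]>70)&(hsv[...,2]<190)).astype('uint8')
m=cv2.morphologyEx(m,cv2.MORPH_CLOSE,np.ones((5,5)))
roi=onz_c=proj(d,[434,-196,8]); 
for k in cv2.findContours(m,0,1)[0]:
    if cv2.contourArea(k)>1500 and cv2.pointPolygonTest(k,tuple(map(float,roi)),False)>0:
        q=cv2.approxPolyDP(k,0.04*cv2.arcLength(k,True),True)[:,0]; print('felt px',q.tolist())
        for z in(8,22):
            P=np.array([onz(d,*p,z)[:2] for p in q]); print(z,P.round(1).tolist(),P.mean(0).round(1)); R=cv2.minAreaRect(P.astype('float32'));print(R)
E
python3 feat.py w1
python3 - <<'E'
from h import *
d=load('w1')
for n,p,z in[('outer300',(300,124),22),('355',(355,86),22),('413',(413,180),22),('360',(361,214),22),('boardNR',(357,226),8),('edge',(206,0),8)]: print(n,onz(d,*p,z).round(1))
E
```

```text
felt px [[350, 103], [313, 129], [360, 200], [396, 176]]
8 [[443.7, -135.7], [398.9, -149.4], [428.9, -242.0], [474.3, -227.3]] [ 436.4 -188.6]
((436.5635681152344, -188.37158203125), (47.68853759765625, 97.32392120361328), 17.9698486328125)
22 [[440.6, -135.6], [397.4, -148.8], [426.3, -237.8], [469.9, -223.7]] [ 433.6 -186.5]
((433.697998046875, -186.25003051757812), (45.862491607666016, 93.59730529785156), 17.9698486328125)
outer300 [ 385.9 -139.9   22. ]
355 [ 449.4 -121.4   22. ]
413 [ 486.7 -233.6   22. ]
360 [ 423.6 -253.9   22. ]
boardNR [ 418.1 -271.6    8. ]
edge [3.322e+02 3.000e-01 8.000e+00]
```

Request:
{"api": "arm_command", "payload": {
  "deltas": [
    {"hand": 85, "tx": 52, "ty": -4, "tz": 6, "wx": 0, "wy": 0, "wz": 0},
    {"hand": 85, "tx": 52, "ty": -4, "tz": 6, "wx": 0, "wy": 0, "wz": 0},
    {"hand": 85, "tx": 52, "ty": -4, "tz": 6, "wx": 0, "wy": 0, "wz": 0},
    {"hand": 85, "tx": 52, "ty": -4, "tz": 6, "wx": 0, "wy": 0, "wz": 0},
    {"hand": 85, "tx": 52, "ty": -4, "tz": 6, "wx": 0, "wy": 0, "wz": 0},
    {"hand": 85, "tx": 52, "ty": -4, "tz": 6, "wx": 0, "wy": 0, "wz": 0},
    {"hand": 85, "tx": 20, "ty": -2, "tz": 3, "wx": 0, "wy": 0, "wz": 0},
    {"hand": 85, "tx": 0, "ty": 0, "tz": 0, "wx": 0, "wy": 0, "wz": 0}
  ]
}}

```text
clock: 2.25
eef_pos: [417.4, 123.2, 192.0]
tcp_rot: [-3.141, 0.0, 1.26]
contact_force: [0.1, -0.4, -0.7]
opening: 0.994
grasp_force: 0.0
```

```bash
python3 -c "
from h import *
d=grab('wrist','w2');print(r.sense()['eef_pos'],r.sense()['tcp_rot'],proj(d,[433,214,36]))"
```

```text
[417.1787696  122.24431974 192.0554587 ] [-3.14102206e+00  6.27941563e-04  1.25936103e+00] [261.14697999  99.96028279]
```

View pics/w2.png

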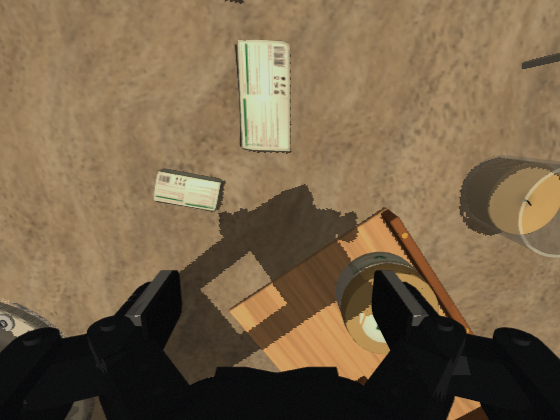

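The carton is at (240-291, 39-151), with a small decoy at (188,190). The pocket comes out at about (436.8,-187.5), yaw 0.313. Next I fit the carton.

Run:
```python
from h import *
d=load('w2');im=d['image'];hsv=cv2.cvtColor(im,cv2.COLOR_RGB2HSV)
m=((hsv[...,1]<75)&(hsv[...,2]>150)).astype('uint8')
m=cv2.morphologyEx(m,cv2.MORPH_CLOSE,np.ones((7,7)))
k=[k for k in cv2.findContours(m,0,1)[0] if cv2.pointPolygonTest(k,(262.,100.),False)>0][0]
R=cv2.minAreaRect(k);print(R,cv2.approxPolyDP(k,6,True)[:,0].tolist())
P=np.array([onz(d,*p[0],36)[:2] for p in k]).astype('float32');R=cv2.minAreaRect(P);print(R)
for z in(0,36):print(z,onz(d,291,95,z),onz(d,265,150,z),onz(d,241,95,z),onz(d,265,40,z))
```

```text
((263.5, 95.0), (110.0, 51.0), 90.0) [[238, 40], [242, 146], [289, 150], [289, 46]]
((436.218017578125, 215.14993286132812), (89.69080352783203, 42.75993347167969), 72.89362335205078)
0 [461.17500967 212.34611136   0.        ] [420.8709146  170.43620056   0.        ] [415.13739056 227.06050025   0.        ] [452.22687496 265.40201151   0.        ]
36 [458.80306541 209.98577057  36.        ] [422.84083261 172.59071267  36.        ] [417.7249672  223.11501409  36.        ] [450.81889152 257.32608746  36.        ]
```

```bash
python3 -c "
from h import *
plan(436,214.5,63,1.268,4)"
```

```text
at [417.2 122.2 192.1] [-3.141e+00  1.000e-03  1.259e+00] len/row 39.9
tx 23.4 ty -2.6 tz 32.3 wz -0.002
tx 23.4 ty -2.5 tz 32.3 wz -0.002
tx 23.4 ty -2.5 tz 32.3 wz -0.002
tx 23.4 ty -2.4 tz 32.3 wz -0.002
```

Request:
{"api": "arm_command", "payload": {
  "deltas": [
    {"hand": 85, "tx": 24, "ty": -2.5, "tz": 20, "wx": 0, "wy": 0, "wz": -0.002},
    {"hand": 85, "tx": 23, "ty": -2.5, "tz": 30, "wx": 0, "wy": 0, "wz": -0.002},
    {"hand": 85, "tx": 23, "ty": -2.5, "tz": 30, "wx": 0, "wy": 0, "wz": -0.002},
    {"hand": 85, "tx": 23.5, "ty": -2.5, "tz": 30, "wx": 0, "wy": 0, "wz": -0.002},
    {"hand": 85, "tx": 0, "ty": 0, "tz": 20, "wx": 0, "wy": 0, "wz": 0},
    {"hand": 85, "tx": 0, "ty": 0, "tz": 0, "wx": 0, "wy": 0, "wz": 0}
  ]
}}

```text
clock: 3.05
eef_pos: [435.5, 212.7, 61.3]
tcp_rot: [-3.139, 0.002, 1.265]
contact_force: [-0.1, 0.4, -0.2]
opening: 0.996
grasp_force: 0.0
```

```bash
python3 -c "
from h import *
d=grab('wrist','w3');print(r.sense()['eef_pos'],r.sense()['tcp_rot'])"
```

```text
[436.19484817 213.05090792  62.24091085] [-3.14056256e+00  1.14098550e-03  1.26471054e+00]
```

View pics/w3.png

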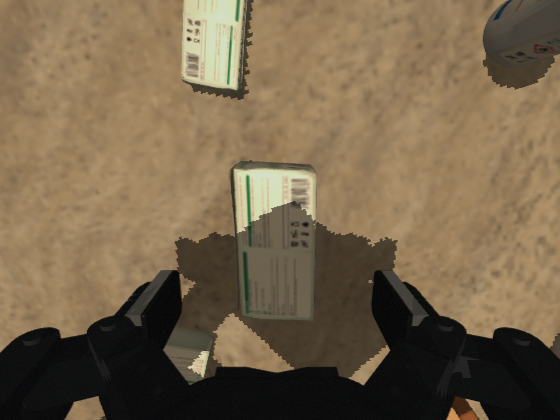

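The carton's top face has corners at (235,170), (315,173), (312,319) and (241,318). It sits between the fingers.

Run:
```python
from h import *
d=load('w3');P=np.array([onz(d,*p,36)[:2] for p in[(235,170),(315,173),(312,319),(241,318)]])
f=(P[0]+P[1])/2;n=(P[2]+P[3])/2;print(P.round(1).tolist(),P.mean(0),np.linalg.norm(f-n),np.linalg.norm(P[0]-P[1]),np.linalg.norm(P[2]-P[3]),np.arctan2(*(f-n)[::-1]))
p=r.sense()['eef_pos'];a=r.sense()['tcp_rot'][2];e=P.mean(0)-p[:2];print('offset tool x,y',e@[np.cos(a),np.sin(a)],e@[np.sin(a),-np.cos(a)])
```

```text
[[429.9, 265.0], [468.8, 251.2], [443.9, 168.6], [404.2, 181.8]] [436.69577019 216.62677946] 86.6693837735697 41.280406883713354 41.87104855886685 1.2750480039187275
offset tool x,y 3.560608397214102 -0.5998732982778899
```

Run:
```python
from h import *
d=load('w3');print(ray(d,276,217))
p=r.sense()['eef_pos'];a=r.sense()['tcp_rot'][2]
for z in (22,36):
    P=np.array([onz(d,*q,z)[:2] for q in[(235,170),(315,173),(312,319),(241,318)]])
    e=P.mean(0)-p[:2];print(z,'offset tool x,y',e@[np.cos(a),np.sin(a)],e@[np.sin(a),-np.cos(a)],P.mean(0))
# same for pocket check with felt corners in w1 scaled
```

```text
(array([457.23873791, 280.28560789, 203.36529047]), array([-0.08483074, -0.26210885, -0.9613044 ]))
22 offset tool x,y -2.0347119629123442 -0.633827167982985 [434.97736402 211.30175899]
36 offset tool x,y 3.560608397214102 -0.5998732982778899 [436.69577019 216.62677946]
```

Request:
{"api": "arm_command", "payload": {
  "deltas": [
    {"hand": 85, "tx": 1, "ty": -0.5, "tz": 25, "wx": 0, "wy": 0, "wz": -0.006},
    {"hand": 85, "tx": 0, "ty": 0, "tz": 20, "wx": 0, "wy": 0, "wz": 0},
    {"hand": 85, "tx": 0, "ty": 0, "tz": 4, "wx": 0, "wy": 0, "wz": 0},
    {"hand": 55, "tx": 0, "ty": 0, "tz": 0, "wx": 0, "wy": 0, "wz": 0},
    {"hand": 38, "tx": 0, "ty": 0, "tz": 0, "wx": 0, "wy": 0, "wz": 0},
    {"hand": 36, "tx": 0, "ty": 0, "tz": 0, "wx": 0, "wy": 0, "wz": 0},
    {"hand": 36, "tx": 0, "ty": 0, "tz": 0, "wx": 0, "wy": 0, "wz": 0},
    {"hand": 36, "tx": 0, "ty": 0, "tz": 0, "wx": 0, "wy": 0, "wz": 0}
  ],
  "squeeze": 30
}}

```text
clock: 4.1
eef_pos: [437.0, 215.6, 14.3]
tcp_rot: [3.14, -0.001, 1.272]
contact_force: [0.5, -1.1, 5.8]
opening: 0.51
grasp_force: 30.4
```

```bash
python3 -c "
from h import *
plan(440,0,100,1.6,5)"
```

```text
at [437.  215.6  14.3] [ 3.140e+00 -1.000e-03  1.272e+00] len/row 46.4
tx -41.0 ty 13.3 tz -17.1 wz -0.066
tx -41.8 ty 10.6 tz -17.1 wz -0.066
tx -42.4 ty 7.8 tz -17.1 wz -0.066
tx -42.8 ty 5.0 tz -17.1 wz -0.066
tx -43.1 ty 2.2 tz -17.1 wz -0.066
```

Request:
{"api": "arm_command", "payload": {
  "deltas": [
    {"hand": 36, "tx": 0, "ty": 0, "tz": -10, "wx": 0, "wy": 0, "wz": 0},
    {"hand": 36, "tx": 0, "ty": 0, "tz": -30, "wx": 0, "wy": 0, "wz": 0},
    {"hand": 36, "tx": 0, "ty": 0, "tz": -36, "wx": 0, "wy": 0, "wz": 0},
    {"hand": 36, "tx": 0, "ty": 0, "tz": -10, "wx": 0, "wy": 0, "wz": 0},
    {"hand": 36, "tx": 0, "ty": 0, "tz": 0, "wx": 0, "wy": 0, "wz": 0}
  ]
}}

```text
clock: 4.72
eef_pos: [436.6, 215.5, 99.9]
tcp_rot: [3.14, -0.001, 1.272]
contact_force: [-1.1, -0.1, -1.2]
opening: 0.509
grasp_force: 31.7
```

```bash
python3 -c "
from h import *
plan(436,-150,100,1.884,8)"
```

```text
at [436.6 215.5  99.9] [ 3.140e+00 -1.000e-03  1.272e+00] len/row 45.7
tx -43.7 ty 13.4 tz -0.0 wz -0.077
tx -44.6 ty 10.0 tz -0.0 wz -0.077
tx -45.2 ty 6.6 tz -0.0 wz -0.077
tx -45.6 ty 3.1 tz -0.0 wz -0.077
tx -45.7 ty -0.4 tz -0.0 wz -0.077
tx -45.5 ty -3.9 tz -0.0 wz -0.077
tx -45.1 ty -7.4 tz -0.0 wz -0.077
tx -44.4 ty -10.8 tz -0.0 wz -0.077
```

Request:
{"api": "arm_command", "payload": {
  "deltas": [
    {"hand": 36, "tx": -44, "ty": 13.5, "tz": 0, "wx": 0, "wy": 0, "wz": -0.077},
    {"hand": 36, "tx": -45, "ty": 10, "tz": 0, "wx": 0, "wy": 0, "wz": -0.077},
    {"hand": 36, "tx": -45, "ty": 6.5, "tz": 0, "wx": 0, "wy": 0, "wz": -0.077},
    {"hand": 36, "tx": -45.5, "ty": 3, "tz": 0, "wx": 0, "wy": 0, "wz": -0.077},
    {"hand": 36, "tx": -45.5, "ty": -0.5, "tz": 0, "wx": 0, "wy": 0, "wz": -0.077},
    {"hand": 36, "tx": -45.5, "ty": -4, "tz": 0, "wx": 0, "wy": 0, "wz": -0.077},
    {"hand": 36, "tx": -45, "ty": -7.5, "tz": 0, "wx": 0, "wy": 0, "wz": -0.077},
    {"hand": 36, "tx": -44.5, "ty": -11, "tz": 0, "wx": 0, "wy": 0, "wz": -0.073}
  ]
}}

```text
clock: 5.72
eef_pos: [434.5, -151.7, 98.0]
tcp_rot: [-3.14, -0.001, 1.886]
contact_force: [1.3, 0.4, -1.6]
opening: 0.507
grasp_force: 31.6
```

Request:
{"api": "arm_command", "payload": {
  "deltas": [
    {"hand": 36, "tx": -40, "ty": 0, "tz": -5, "wx": 0, "wy": 0, "wz": 0},
    {"hand": 36, "tx": -40, "ty": 0, "tz": -10, "wx": 0, "wy": 0, "wz": 0},
    {"hand": 36, "tx": -40, "ty": 0, "tz": -5, "wx": 0, "wy": 0, "wz": 0},
    {"hand": 36, "tx": -10, "ty": 0, "tz": 0, "wx": 0, "wy": 0, "wz": 0},
    {"hand": 36, "tx": 0, "ty": 0, "tz": 0, "wx": 0, "wy": 0, "wz": 0},
    {"hand": 36, "tx": 0, "ty": 0, "tz": 0, "wx": 0, "wy": 0, "wz": 0}
  ]
}}

```text
clock: 6.48
eef_pos: [474.6, -272.8, 118.3]
tcp_rot: [-3.14, -0.002, 1.884]
contact_force: [-0.5, -0.2, -0.9]
opening: 0.506
grasp_force: 31.6
```

```bash
python3 -c "
from h import *
d=grab('wrist','w4');print(r.sense()['eef_pos'],r.sense()['tcp_rot'])
grab('top','top1')"; python3 feat.py w4
```

```text
[ 474.76999354 -272.81374651  118.60635738] [-3.14045678e+00 -1.48465679e-03  1.88452076e+00]
felt px [[225, 18], [230, 161], [293, 162], [295, 19]]
8 [[397.9, -149.1], [427.7, -242.1], [474.2, -227.7], [443.9, -134.8]] [ 435.9 -188.4]
((436.02001953125, -188.4314727783203), (48.60829544067383, 98.19005584716797), 17.815059661865234)
22 [[400.9, -152.3], [429.1, -240.0], [473.0, -226.5], [444.5, -138.7]] [ 436.9 -189.4]
((436.98443603515625, -189.3920440673828), (45.91529083251953, 92.75007629394531), 17.815046310424805)
```

View pics/w4.png

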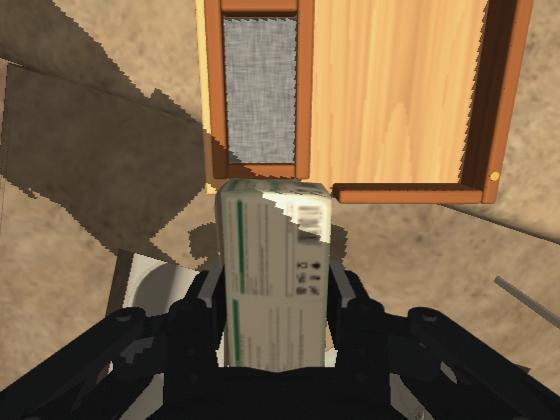

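The felt is at (225-295, 18-162). The carton is held straight; its far end's top edge is at row ~193 and its lower edge at row ~180, spanning columns 218-331.

Run:
```python
from h import *
d=load('w4');p=np.array([474.7,-272.8,118.5]);a=1.8845
def t(u,v,z):
    e=onz(d,u,v,z)[:2]-p[:2];return e@[np.cos(a),np.sin(a)],e@[np.sin(a),-np.cos(a)]
zb=118.5-14.3
print('end top',t(275,193,zb+36),'end bottom',t(275,180,zb), 'left/right top far',t(218,195,zb+36),t(331,195,zb+36),'bottom near top-l',t(226,365,zb+36),t(324,370,zb+36))
c=np.array([436.2,-188.5])
print('pocket ctr tool',(c-p[:2])@[np.cos(a),np.sin(a)],(c-p[:2])@[np.sin(a),-np.cos(a)])
print('frame far/near edges z22',t(260,17,22),t(260,10,22),t(260,165,22),t(260,180,22))
im=d['image'];cv2.imwrite('pics/cr4.png',cv2.cvtColor(cv2.resize(im[150:270,190:360],None,fx=4,fy=4),cv2.COLOR_RGB2BGR))
```

```text
end top (np.float64(45.68518659620725), np.float64(0.0028880176374599387)) end bottom (np.float64(44.74681699336558), np.float64(-0.13015035620626136)) left/right top far (np.float64(44.89455857941822), np.float64(-21.575163247811897)) (np.float64(44.93428493270152), np.float64(21.202423159431603)) bottom near top-l (np.float64(-31.948616033029758), np.float64(-21.731282503698562)) (np.float64(-34.569400642414664), np.float64(21.82763394797596))
pocket ctr tool 92.06639547333187 -10.607489078385118
frame far/near edges z22 (np.float64(138.0113213537128), np.float64(-10.177856378250034)) (np.float64(142.01605737007054), np.float64(-10.126705607172504)) (np.float64(42.34050575597982), np.float64(-11.399818566882399)) (np.float64(31.30265712150567), np.float64(-11.540800261152551))
```

View pics/cr4.png

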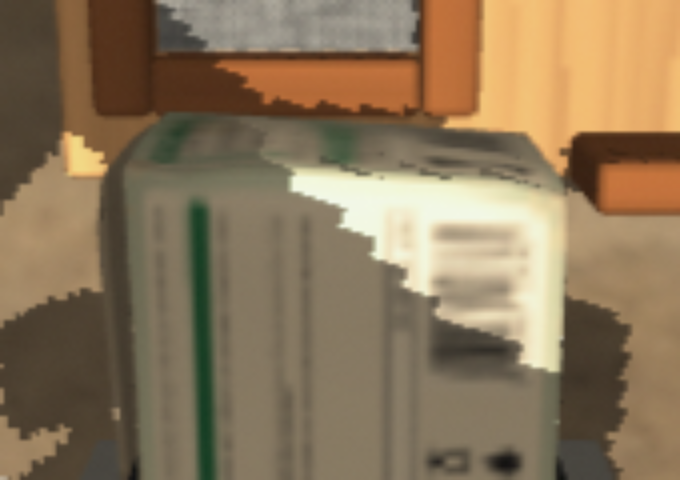

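Request:
{"api": "arm_command", "payload": {
  "deltas": [
    {"hand": 36, "tx": 25, "ty": -3.6, "tz": 0, "wx": 0, "wy": 0, "wz": 0},
    {"hand": 36, "tx": 40, "ty": -4, "tz": 10, "wx": 0, "wy": 0, "wz": 0.001},
    {"hand": 36, "tx": 29.5, "ty": -3, "tz": 20, "wx": 0, "wy": 0, "wz": 0.001},
    {"hand": 36, "tx": 0, "ty": 0, "tz": 30, "wx": 0, "wy": 0, "wz": 0},
    {"hand": 36, "tx": 0, "ty": 0, "tz": 12, "wx": 0, "wy": 0, "wz": 0},
    {"hand": 36, "tx": 0, "ty": 0, "tz": 4, "wx": 0, "wy": 0, "wz": 0},
    {"hand": 36, "tx": 0, "ty": 0, "tz": 0, "wx": 0, "wy": 0, "wz": 0}
  ]
}}

```text
clock: 7.45
eef_pos: [436.8, -187.8, 43.6]
tcp_rot: [3.141, 0.0, 1.882]
contact_force: [0.2, 0.7, -0.9]
opening: 0.508
grasp_force: 31.5
```

```bash
python3 -c "
from h import *
s=r.sense();print(s['eef_pos'],s['tcp_rot'],s['contact_force'])
a=s['tcp_rot'][2];c=np.array([np.cos(a),np.sin(a)]);print('carton est',s['eef_pos'][:2]-2.3*c)"
```

```text
[ 436.82721516 -187.78957958   43.61763586] [3.14127425e+00 2.89575533e-04 1.88154537e+00] [ 0.23805409  0.6615198  -0.90605486]
carton est [ 437.5304905  -189.97942062]
```

Request:
{"api": "arm_command", "payload": {
  "deltas": [
    {"hand": 36, "tx": 1.8, "ty": -0.8, "tz": 0, "wx": 0, "wy": 0, "wz": 0},
    {"hand": 36, "tx": 0, "ty": 0, "tz": 4, "wx": 0, "wy": 0, "wz": 0},
    {"hand": 36, "tx": 0, "ty": 0, "tz": 4, "wx": 0, "wy": 0, "wz": 0},
    {"hand": 36, "tx": 0, "ty": 0, "tz": 3, "wx": 0, "wy": 0, "wz": 0},
    {"hand": 36, "tx": 0, "ty": 0, "tz": 0, "wx": 0, "wy": 0, "wz": 0}
  ]
}}

```text
clock: 8.07
eef_pos: [434.9, -186.0, 32.0]
tcp_rot: [-3.141, -0.0, 1.882]
contact_force: [0.8, -0.1, -1.1]
opening: 0.513
grasp_force: 31.6
```

Request:
{"api": "arm_command", "payload": {
  "deltas": [
    {"hand": 36, "tx": 0, "ty": 0, "tz": 3, "wx": 0, "wy": 0, "wz": 0},
    {"hand": 36, "tx": 0, "ty": 0, "tz": 3, "wx": 0, "wy": 0, "wz": 0},
    {"hand": 36, "tx": 0, "ty": 0, "tz": 2, "wx": 0, "wy": 0, "wz": 0},
    {"hand": 36, "tx": 0, "ty": 0, "tz": 1.5, "wx": 0, "wy": 0, "wz": 0},
    {"hand": 36, "tx": 0, "ty": 0, "tz": 0, "wx": 0, "wy": 0, "wz": 0}
  ]
}}

```text
clock: 8.7
eef_pos: [435.1, -186.0, 22.7]
tcp_rot: [-3.141, -0.0, 1.882]
contact_force: [-0.1, -0.2, -0.8]
opening: 0.51
grasp_force: 31.6
```

Request:
{"api": "arm_command", "payload": {
  "deltas": [
    {"hand": 36, "tx": 0, "ty": 0, "tz": 1, "wx": 0, "wy": 0, "wz": 0},
    {"hand": 36, "tx": 0, "ty": 0, "tz": 0.5, "wx": 0, "wy": 0, "wz": 0},
    {"hand": 36, "tx": 0, "ty": 0, "tz": 0, "wx": 0, "wy": 0, "wz": 0}
  ]
}}

```text
clock: 9.07
eef_pos: [435.2, -186.1, 22.3]
tcp_rot: [3.141, 0.0, 1.882]
contact_force: [-3.8, 1.7, 16.3]
opening: 0.506
grasp_force: 33.8
```

Request:
{"api": "arm_command", "payload": {
  "deltas": [
    {"hand": 46, "tx": 0, "ty": 0, "tz": 0, "wx": 0, "wy": 0, "wz": 0},
    {"hand": 55, "tx": 0, "ty": 0, "tz": 0, "wx": 0, "wy": 0, "wz": 0},
    {"hand": 62, "tx": 0, "ty": 0, "tz": 0, "wx": 0, "wy": 0, "wz": 0},
    {"hand": 62, "tx": 0, "ty": 0, "tz": 0, "wx": 0, "wy": 0, "wz": 0},
    {"hand": 62, "tx": 0, "ty": 0, "tz": -10, "wx": 0, "wy": 0, "wz": 0},
    {"hand": 62, "tx": 0, "ty": 0, "tz": -40, "wx": 0, "wy": 0, "wz": 0},
    {"hand": 62, "tx": 0, "ty": 0, "tz": -40, "wx": 0, "wy": 0, "wz": 0},
    {"hand": 62, "tx": 0, "ty": 0, "tz": -10, "wx": 0, "wy": 0, "wz": 0}
  ]
}}

```text
clock: 10.07
eef_pos: [436.6, -186.6, 124.1]
tcp_rot: [3.138, 0.003, 1.882]
contact_force: [-0.7, -0.3, 0.3]
opening: 0.725
grasp_force: 0.0
```

```bash
python3 -c "
from h import *
d=grab('wrist','w5');print(r.sense()['eef_pos'],r.sense()['tcp_rot'])
for n,P in dict(pk=[436.2,-188.5,44],pot=[478,-28,61]).items():print(n,proj(d,P))"
```

```text
[ 436.41174638 -186.57273102  123.92805607] [3.13844072e+00 2.72747174e-03 1.88179014e+00]
pk [273.56432716 228.53728466]
pot [434.67120934  -3.78653059]
```

View pics/w5.png

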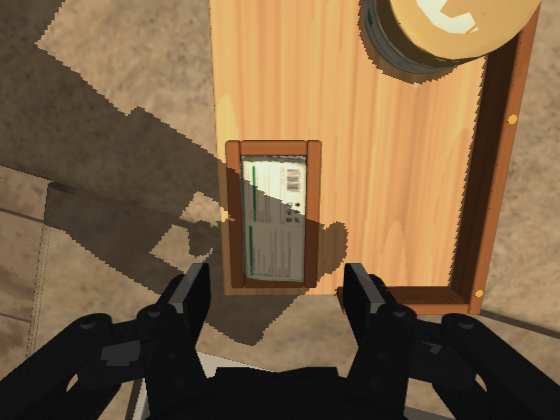

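The carton lies square in the pocket, within the rim at (243-305, 155-283). The pot is at the top right, lid around (455,10), with its base's near edge at (418,82), next to the fence. Next I compute the pot in organiser coordinates.

```bash
cat >> h.py <<'E'
yaw=0.312; ex=np.array([np.cos(yaw),np.sin(yaw)]); ey=np.array([-ex[1],ex[0]])
O=np.array([436.2,-188.5])+60*ex+75*ey
def org(p): q=np.asarray(p)[:2]-O; return np.array([q@ex,q@ey]).round(1)
def wld(x,y): return O+x*ex+y*ey
E
python3 - <<'E'
from h import *
t=load('top0');w=load('w5')
print('pot top lid',org(onz(t,327.3,210,61)),'w5 base near edge',org(onz(w,418,82,8)))
print('candle',org(onz(t,303,153,90)), 'rollon',org(onz(t,210,161,106)))
print('carton corners',[org(onz(w,*p,44)).tolist() for p in[(244,160),(306,160),(304,281),(246,281)]],'want ctr -60,-75')
hs=cv2.cvtColor(t['image'],cv2.COLOR_RGB2HSV)
g=cv2.cvtColor(t['image'],cv2.COLOR_RGB2GRAY)
print(cv2.HoughCircles(cv2.resize(g[170:250,285:370],None,fx=4,fy=4,interpolation=cv2.INTER_CUBIC),cv2.HOUGH_GRADIENT,1,200,param1=100,param2=20,minRadius=50,maxRadius=90))
print('fence inner top far end/left end px',proj(t,[*wld(95,150),40]),proj(t,[*wld(95,-150),40]),proj(t,[*wld(-105,150),8]))
q=wld(52,150); print('pre-push TCP',q); s=wld(49.7,150)
plan(*wld(49.7,160),125,1.884,6)
E
```

```text
pot top lid [41.5 77.9] w5 base near edge [47.  27.1]
candle [194.4  98.1] rollon [237.6 324.3]
carton corners [[-79.9, -26.2], [-37.9, -26.2], [-37.1, -116.7], [-80.9, -116.6]] want ctr -60,-75
[[[173.5 154.5  73.8]]]
fence inner top far end/left end px [293.67433653 198.8479262 ] [403.00015053 166.16434553] [315.04515057 272.0907636 ]
pre-push TCP [473.72620767  60.01716991]
at [ 436.4 -186.6  123.9] [3.138e+00 3.000e-03 1.882e+00] len/row 42.9
tx 38.9 ty 18.1 tz -0.2 wz -0.000
tx 38.9 ty 18.1 tz -0.2 wz -0.000
tx 38.9 ty 18.1 tz -0.2 wz -0.000
tx 38.9 ty 18.2 tz -0.2 wz -0.000
tx 38.9 ty 18.2 tz -0.2 wz -0.000
tx 38.9 ty 18.2 tz -0.2 wz -0.000
```

```bash
python3 -c "
from h import *
plan(*wld(44,165),124,1.984,7)"
```

```text
at [ 436.4 -186.6  123.9] [3.138e+00 3.000e-03 1.882e+00] len/row 37.1
tx 34.0 ty 14.7 tz -0.0 wz -0.015
tx 33.8 ty 15.2 tz -0.0 wz -0.015
tx 33.6 ty 15.7 tz -0.0 wz -0.015
tx 33.4 ty 16.2 tz -0.0 wz -0.015
tx 33.1 ty 16.7 tz -0.0 wz -0.015
tx 32.9 ty 17.2 tz -0.0 wz -0.015
tx 32.6 ty 17.6 tz -0.0 wz -0.015
```

Request:
{"api": "arm_command", "payload": {
  "deltas": [
    {"hand": 0, "tx": 34, "ty": 15, "tz": 0, "wx": 0, "wy": 0, "wz": -0.015},
    {"hand": 0, "tx": 34, "ty": 15, "tz": 0, "wx": 0, "wy": 0, "wz": -0.015},
    {"hand": 0, "tx": 33.5, "ty": 16, "tz": 0, "wx": 0, "wy": 0, "wz": -0.015},
    {"hand": 0, "tx": 33.5, "ty": 16, "tz": 0, "wx": 0, "wy": 0, "wz": -0.015},
    {"hand": 0, "tx": 33, "ty": 17, "tz": 0, "wx": 0, "wy": 0, "wz": -0.015},
    {"hand": 0, "tx": 33, "ty": 17, "tz": 0, "wx": 0, "wy": 0, "wz": -0.015},
    {"hand": 0, "tx": 32.5, "ty": 17.5, "tz": 0, "wx": 0, "wy": 0, "wz": -0.015},
    {"hand": 0, "tx": 0, "ty": 0, "tz": 0, "wx": 0, "wy": 0, "wz": 0}
  ]
}}

```text
clock: 11.12
eef_pos: [459.7, 74.2, 120.4]
tcp_rot: [-3.14, -0.001, 1.99]
contact_force: [-0.2, 0.0, 0.0]
opening: -0.002
grasp_force: 0.0
```

```bash
python3 -c "
from h import *
s=r.sense();print(s['opening'],org(s['eef_pos']),s['eef_pos'],s['tcp_rot'])
d=grab('top','top2')
# check fingers/wrist view: pot circle edge in side view
w=load('w5')
for n in('top2',):
  g=cv2.cvtColor(load(n)['image'],cv2.COLOR_RGB2GRAY)
"
```

```text
-0.001548101164001447 [ 43.  167.8] [459.66806104  74.23672825 120.36613752] [-3.14042228e+00 -5.71063121e-04  1.98974754e+00]
```

Request:
{"api": "arm_command", "payload": {
  "deltas": [
    {"hand": 0, "tx": 0, "ty": 0, "tz": 30, "wx": 0, "wy": 0, "wz": 0},
    {"hand": 0, "tx": 0, "ty": 0, "tz": 40, "wx": 0, "wy": 0, "wz": 0},
    {"hand": 0, "tx": 0, "ty": 0, "tz": 21, "wx": 0, "wy": 0, "wz": 0},
    {"hand": 0, "tx": 0, "ty": 0, "tz": 5, "wx": 0, "wy": 0, "wz": 0},
    {"hand": 0, "tx": -8, "ty": 0, "tz": 0, "wx": 0, "wy": 0, "wz": 0},
    {"hand": 0, "tx": -8, "ty": -0.8, "tz": 0, "wx": 0, "wy": 0, "wz": 0},
    {"hand": 0, "tx": -6, "ty": -0.6, "tz": 0, "wx": 0, "wy": 0, "wz": 0},
    {"hand": 0, "tx": 0, "ty": 0, "tz": 0, "wx": 0, "wy": 0, "wz": 0}
  ]
}}

```text
clock: 12.18
eef_pos: [468.3, 51.3, 25.8]
tcp_rot: [3.141, 0.0, 1.986]
contact_force: [-0.4, 0.2, -0.6]
opening: -0.004
grasp_force: 0.0
```

Request:
{"api": "arm_command", "payload": {
  "deltas": [
    {"hand": 0, "tx": -4, "ty": -0.4, "tz": 0, "wx": 0, "wy": 0, "wz": 0},
    {"hand": 0, "tx": -4, "ty": -0.4, "tz": 0, "wx": 0, "wy": 0, "wz": 0},
    {"hand": 0, "tx": -4, "ty": -0.4, "tz": 0, "wx": 0, "wy": 0, "wz": 0},
    {"hand": 0, "tx": -4, "ty": -0.4, "tz": 0, "wx": 0, "wy": 0, "wz": 0},
    {"hand": 0, "tx": -4, "ty": -0.4, "tz": 0, "wx": 0, "wy": 0, "wz": 0},
    {"hand": 0, "tx": -4, "ty": -0.4, "tz": 0, "wx": 0, "wy": 0, "wz": 0},
    {"hand": 0, "tx": -4, "ty": -0.4, "tz": 0, "wx": 0, "wy": 0, "wz": 0}
  ]
}}

```text
clock: 13.05
eef_pos: [476.6, 24.8, 25.3]
tcp_rot: [3.142, -0.0, 1.987]
contact_force: [-0.9, 1.7, 2.1]
opening: -0.002
grasp_force: 0.9
```

```bash
cat > st.py <<'E'
from h import *
s=r.sense();d=grab('wrist','wp');f=s['contact_force'][:2];print('tcp org',org(s['eef_pos']),s['eef_pos'][2].round(1),'F org',(f@ex).round(1),(f@ey).round(1),s['contact_force'][2].round(1))
t=grab('top','tp')
g=cv2.cvtColor(t['image'],cv2.COLOR_RGB2GRAY)
c=proj(t,[*wld(47,org(s['eef_pos'])[1]-57),61]).round().astype(int);y0,x0=c[1]-32,c[0]-32
print('guess px',c)
C=cv2.HoughCircles(cv2.resize(g[y0:y0+64,x0:x0+64],None,fx=4,fy=4,interpolation=cv2.INTER_CUBIC),cv2.HOUGH_GRADIENT,1,10,param1=100,param2=15,minRadius=64,maxRadius=82)
if C is not None:
    for q in C[0][:3]: print('pot',org(onz(t,x0+(q[0]-1.5)/4,y0+(q[1]-1.5)/4,61)),q[2]/4)
E
python3 st.py
```

```text
tcp org [ 43.9 115.6] 25.3 F org -0.4 1.9 2.1
guess px [334 206]
```

Request:
{"api": "arm_command", "payload": {
  "deltas": [
    {"hand": 0, "tx": -6, "ty": -0.6, "tz": 0, "wx": 0, "wy": 0, "wz": 0},
    {"hand": 0, "tx": -6, "ty": -0.6, "tz": 0, "wx": 0, "wy": 0, "wz": 0},
    {"hand": 0, "tx": -6, "ty": -0.6, "tz": 0, "wx": 0, "wy": 0, "wz": 0},
    {"hand": 0, "tx": -6, "ty": -0.6, "tz": 0, "wx": 0, "wy": 0, "wz": 0},
    {"hand": 0, "tx": -6, "ty": -0.6, "tz": 0, "wx": 0, "wy": 0, "wz": 0},
    {"hand": 0, "tx": -6, "ty": -0.6, "tz": 0, "wx": 0, "wy": 0, "wz": 0}
  ]
}}

```text
clock: 13.9
eef_pos: [487.9, -9.8, 25.3]
tcp_rot: [-3.142, 0.0, 1.987]
contact_force: [0.1, -0.0, 0.4]
opening: 0.0
grasp_force: 0.8
```

Run:
```python
from h import *
s=r.sense();f=s['contact_force'][:2];print(org(s['eef_pos']),(f@ex).round(1),(f@ey).round(1))
t=grab('top','tq');w=load('top0')
# lid colour = low-gradient pale; sample old lid vs wood
a=cv2.cvtColor(w['image'],cv2.COLOR_RGB2LAB);print('lid',a[203:205,335:338].reshape(-1,3).mean(0),a[217:219,325:328].reshape(-1,3).mean(0),'wood',a[230:240,330:350].reshape(-1,3).mean(0),a[200:210,360:370].reshape(-1,3).mean(0))
m=np.abs(t['image'].astype(int)-w['image']).max(2)>25
c=proj(t,[*wld(48,org(s['eef_pos'])[1]-57),61]);print(c)
b=t['image'];y,x=c.round().astype(int)
x,y=int(c[0]),int(c[1])
print(cv2.cvtColor(b,cv2.COLOR_RGB2GRAY)[y-24:y+24:2,x-24:x+24:2])
```

```text
[44.  79.2] 0.1 -0.1
lid [188.16666667 133.16666667 159.33333333] [218.16666667 123.5        140.16666667] wood [181.91  136.975 160.53 ] [177.16 139.55 160.49]
[347.37714323 201.28260989]
[[145 142 146  94 161 157 154 158 152 155 158 154 148 150 149 155 149 147
  150 148 149 142 144 142]
 [145 146 141 127 163 167 161 162 166 158 161 163 162 160 161 158 160 160
  160 158 157 163 157 158]
 [145 144 139 130 169 172 169 175 171 171 170 168 171 167 168 170 167 168
  165 167 169 168 167 164]
 [144 143 147 138 175 178 180 179 178 178 176 178 176 177 177 174 176 177
  175 177 176 173 175 174]
 [138 144 142 145 160 185 186 182 183 183 185 181 184 181 183 183 178 182
  182 179 181 180 181 175]
 [142 147 140 141 169 189 187 189 189 189 188 187 186 186 184 185 186 183
  187 186 179 186 182 186]
 [141 147 144 145 169 192 193 191 190 192 192 189 190 183 188 190 195 188
  189 188 185 189 185 189]
 [140 142 146 142 127 199 198 197 196 198 194 195 193 194 195 192 190 193
  189 195 192 193 191 191]
 [144 142 142 143 143 206 205 199 198 200 200 201 198 198 196 199 196 197
  199 194 197 194 196 196]
 [
[... 813 characters left out ...]
49 142 140 143 142 129 171 169 168 170 169 168 171 172 169 170 171
  173 171 172 171 168 174]
 [ 82 146 146 141 144 145 131 163 158 162 164 162 165 162 163 165 164 164
  166 164 165 166 164 169]
 [ 85 142 142 140 143 141 136 154 149 154 153 158 155 151 151 160 153 155
  154 155 155 156 162 162]
 [ 90 131 142 140 142 144 144 132 141 146 142 139 141 147 144 143 144 146
  145 148 148 147 146 144]
 [ 90 124 145 138 141 145 144 124 123 127 127 128 127 128 128 133 130 132
  135 132 133 133 137 134]
 [ 89 113 144 146 143 144 144 121 102 104 105 107 108 112 113 115 107 116
  115 114 120 119 121 122]
 [ 85 105 145 142 146 141 144 126  84 101  91  87  91  94  90  92  87  89
   87  90  84  92  84  92]]
```

The arm hides the pot from the top camera, so I'll back off, hover past it and check from the wrist camera.

Request:
{"api": "arm_command", "payload": {
  "deltas": [
    {"hand": 0, "tx": 10, "ty": 1, "tz": 0, "wx": 0, "wy": 0, "wz": 0},
    {"hand": 0, "tx": 0, "ty": 0, "tz": -50, "wx": 0, "wy": 0, "wz": 0},
    {"hand": 0, "tx": 0, "ty": 0, "tz": -50, "wx": 0, "wy": 0, "wz": 0},
    {"hand": 0, "tx": -45, "ty": -4.5, "tz": 0, "wx": 0, "wy": 0, "wz": 0},
    {"hand": 0, "tx": -50, "ty": -5, "tz": 0, "wx": 0, "wy": 0, "wz": 0},
    {"hand": 0, "tx": -50, "ty": -5, "tz": 0, "wx": 0, "wy": 0, "wz": 0},
    {"hand": 0, "tx": 0, "ty": 0, "tz": 0, "wx": 0, "wy": 0, "wz": 0}
  ]
}}

```text
clock: 14.82
eef_pos: [531.1, -140.4, 125.4]
tcp_rot: [3.141, 0.001, 1.984]
contact_force: [-1.4, 0.2, -0.4]
opening: 0.0
grasp_force: 0.0
```

```bash
cat > pot.py <<'E'
from h import *
import sys
w=grab('wrist',sys.argv[1]);s=r.sense();print('tcp org',org(s['eef_pos']),s['eef_pos'].round(1),s['tcp_rot'].round(3))
g=cv2.medianBlur(cv2.cvtColor(w['image'],cv2.COLOR_RGB2GRAY),5)
for p2 in (40,25,15):
    C=cv2.HoughCircles(g,cv2.HOUGH_GRADIENT,1,15,param1=80,param2=p2,minRadius=60,maxRadius=110)
    if C is not None: break
if C is not None:
    for q in C[0][:5]: print(q,'pot org',org(onz(w,q[0],q[1],61)),'r mm',np.linalg.norm(onz(w,q[0]+q[2],q[1],61)-onz(w,q[0],q[1],61)).round(1))
for y in(22,40): print('expect px',y,proj(w,[*wld(49,y),61]))
E
python3 pot.py w6
```

```text
tcp org [ 44.5 -56.5] [ 530.  -138.8  125.1] [-3.142 -0.     1.985]
[301.5  99.5  76.7] pot org [52.3 27.7] r mm 46.0
[284.5  99.5  84.8] pot org [42.1 26.6] r mm 50.9
[293.5 112.5  68.9] pot org [48.4 19.8] r mm 41.8
expect px 22 [294.94582998 108.83691531]
expect px 40 [298.55901015  76.80256835]
```

The pot is at about (50, 25) in the organiser frame, against the fence. I'll go back behind it and continue.

Request:
{"api": "arm_command", "payload": {
  "deltas": [
    {"hand": 0, "tx": 50, "ty": 5, "tz": 0, "wx": 0, "wy": 0, "wz": 0},
    {"hand": 0, "tx": 50, "ty": 5, "tz": 0, "wx": 0, "wy": 0, "wz": 0},
    {"hand": 0, "tx": 49, "ty": 5, "tz": 0, "wx": 0, "wy": 0, "wz": 0},
    {"hand": 0, "tx": 0, "ty": 0, "tz": 0, "wx": 0, "wy": 0, "wz": 0},
    {"hand": 0, "tx": 0, "ty": 0, "tz": 45, "wx": 0, "wy": 0, "wz": 0},
    {"hand": 0, "tx": 0, "ty": 0, "tz": 45, "wx": 0, "wy": 0, "wz": 0},
    {"hand": 0, "tx": 0, "ty": 0, "tz": 8, "wx": 0, "wy": 0, "wz": 0},
    {"hand": 0, "tx": 0, "ty": 0, "tz": 0, "wx": 0, "wy": 0, "wz": 0}
  ]
}}

```text
clock: 15.88
eef_pos: [483.4, 4.1, 27.5]
tcp_rot: [-3.141, -0.0, 1.987]
contact_force: [0.5, -0.2, 0.2]
opening: 0.005
grasp_force: 0.0
```

Request:
{"api": "arm_command", "payload": {
  "deltas": [
    {"hand": 0, "tx": -6, "ty": -0.6, "tz": 0, "wx": 0, "wy": 0, "wz": 0},
    {"hand": 0, "tx": -6, "ty": -0.6, "tz": 0, "wx": 0, "wy": 0, "wz": 0},
    {"hand": 0, "tx": -6, "ty": -0.6, "tz": 0, "wx": 0, "wy": 0, "wz": 0},
    {"hand": 0, "tx": -6, "ty": -0.6, "tz": 0, "wx": 0, "wy": 0, "wz": 0},
    {"hand": 0, "tx": -6, "ty": -0.6, "tz": 0, "wx": 0, "wy": 0, "wz": 0},
    {"hand": 0, "tx": -6, "ty": -0.6, "tz": 0, "wx": 0, "wy": 0, "wz": 0},
    {"hand": 0, "tx": -6, "ty": -0.6, "tz": 0, "wx": 0, "wy": 0, "wz": 0},
    {"hand": 0, "tx": -6, "ty": -0.6, "tz": 0, "wx": 0, "wy": 0, "wz": 0}
  ]
}}

```text
clock: 16.88
eef_pos: [498.4, -42.1, 27.2]
tcp_rot: [-3.141, -0.0, 1.987]
contact_force: [-1.4, 2.8, 3.5]
opening: 0.001
grasp_force: 1.5
```

Request:
{"api": "arm_command", "payload": {
  "deltas": [
    {"hand": 0, "tx": -6, "ty": -0.6, "tz": 0, "wx": 0, "wy": 0, "wz": 0},
    {"hand": 0, "tx": -6, "ty": -0.6, "tz": 0, "wx": 0, "wy": 0, "wz": 0},
    {"hand": 0, "tx": -6, "ty": -0.6, "tz": 0, "wx": 0, "wy": 0, "wz": 0},
    {"hand": 0, "tx": -6, "ty": -0.6, "tz": 0, "wx": 0, "wy": 0, "wz": 0},
    {"hand": 0, "tx": -6, "ty": -0.6, "tz": 0, "wx": 0, "wy": 0, "wz": 0},
    {"hand": 0, "tx": -6, "ty": -0.6, "tz": 0, "wx": 0, "wy": 0, "wz": 0},
    {"hand": 0, "tx": -6, "ty": -0.6, "tz": 0, "wx": 0, "wy": 0, "wz": 0},
    {"hand": 0, "tx": -6, "ty": -0.6, "tz": 0, "wx": 0, "wy": 0, "wz": 0}
  ]
}}

```text
clock: 17.88
eef_pos: [513.5, -88.0, 27.2]
tcp_rot: [-3.141, -0.0, 1.987]
contact_force: [-1.3, 1.9, 1.0]
opening: 0.001
grasp_force: 0.9
```

```bash
python3 -c "
from h import *
s=r.sense();f=s['contact_force'][:2];print(org(s['eef_pos']),s['eef_pos'],(f@ex).round(1),(f@ey).round(1))"
```

```text
[44.5 -3.1] [513.534022   -87.99859977  27.24314517] -0.7 2.2
```

Request:
{"api": "arm_command", "payload": {
  "deltas": [
    {"hand": 0, "tx": -5, "ty": -0.5, "tz": 0, "wx": 0, "wy": 0, "wz": 0},
    {"hand": 0, "tx": -5, "ty": -0.5, "tz": 0, "wx": 0, "wy": 0, "wz": 0},
    {"hand": 0, "tx": -5, "ty": -0.5, "tz": 0, "wx": 0, "wy": 0, "wz": 0},
    {"hand": 0, "tx": -5, "ty": -0.5, "tz": 0, "wx": 0, "wy": 0, "wz": 0},
    {"hand": 0, "tx": -5, "ty": -0.5, "tz": 0, "wx": 0, "wy": 0, "wz": 0},
    {"hand": 0, "tx": -4, "ty": -0.4, "tz": 0, "wx": 0, "wy": 0, "wz": 0},
    {"hand": 0, "tx": -2, "ty": -0.2, "tz": 0, "wx": 0, "wy": 0, "wz": 0}
  ]
}}

```text
clock: 18.75
eef_pos: [523.2, -117.5, 27.3]
tcp_rot: [3.142, 0.0, 1.987]
contact_force: [-2.0, 1.6, -0.0]
opening: -0.001
grasp_force: 1.1
```

Request:
{"api": "arm_command", "payload": {
  "deltas": [
    {"hand": 0, "tx": -2, "ty": -0.2, "tz": 0, "wx": 0, "wy": 0, "wz": 0},
    {"hand": 0, "tx": -2, "ty": -0.2, "tz": 0, "wx": 0, "wy": 0, "wz": 0}
  ]
}}

```text
clock: 19.0
eef_pos: [524.4, -121.1, 27.3]
tcp_rot: [-3.141, -0.0, 1.987]
contact_force: [-2.3, 1.1, 0.5]
opening: -0.001
grasp_force: 1.1
```

Request:
{"api": "arm_command", "payload": {
  "deltas": [
    {"hand": 0, "tx": -2, "ty": -0.2, "tz": 0, "wx": 0, "wy": 0, "wz": 0},
    {"hand": 0, "tx": 0, "ty": 0, "tz": 0, "wx": 0, "wy": 0, "wz": 0}
  ]
}}

```text
clock: 19.25
eef_pos: [524.7, -122.5, 27.2]
tcp_rot: [-3.141, -0.001, 1.986]
contact_force: [-2.9, 5.3, 2.0]
opening: 0.004
grasp_force: 3.0
```

Request:
{"api": "arm_command", "payload": {
  "deltas": [
    {"hand": 0, "tx": -1.5, "ty": 0, "tz": 0, "wx": 0, "wy": 0, "wz": 0},
    {"hand": 0, "tx": 0, "ty": 0, "tz": 0, "wx": 0, "wy": 0, "wz": 0}
  ]
}}

```text
clock: 19.5
eef_pos: [524.6, -122.6, 27.2]
tcp_rot: [-3.141, -0.003, 1.986]
contact_force: [-3.9, 13.5, 6.0]
opening: -0.001
grasp_force: 7.1
```

The push is firm against the end stop: 14 N with no further travel. Retreat and check.

Request:
{"api": "arm_command", "payload": {
  "deltas": [
    {"hand": 0, "tx": 8, "ty": 0, "tz": 0, "wx": 0, "wy": 0, "wz": 0},
    {"hand": 0, "tx": 8, "ty": 0, "tz": 0, "wx": 0, "wy": 0, "wz": 0},
    {"hand": 0, "tx": 0, "ty": 0, "tz": -50, "wx": 0, "wy": 0, "wz": 0},
    {"hand": 0, "tx": 0, "ty": 0, "tz": -50, "wx": 0, "wy": 0, "wz": 0},
    {"hand": 0, "tx": -55, "ty": -15, "tz": 0, "wx": 0, "wy": 0, "wz": 0},
    {"hand": 0, "tx": -55, "ty": -15, "tz": 0, "wx": 0, "wy": 0, "wz": 0},
    {"hand": 0, "tx": -50, "ty": -15, "tz": 0, "wx": 0, "wy": 0, "wz": 0},
    {"hand": 0, "tx": 0, "ty": 0, "tz": 0, "wx": 0, "wy": 0, "wz": 0}
  ]
}}

```text
clock: 20.5
eef_pos: [543.3, -277.6, 127.4]
tcp_rot: [3.141, 0.002, 1.984]
contact_force: [-0.8, 0.5, -0.7]
opening: 0.0
grasp_force: 0.0
```

```bash
python3 pot.py w7
python3 - <<'E'
from h import *
w=load('w7');t=grab('top','top3')
print('home px',proj(w,[*wld(49.7,-94.7),61]))
# stop inner face & fence visible gap: pot lid hough in top
c=proj(t,[*wld(49.7,-94.7),61]).round().astype(int);y0,x0=c[1]-36,c[0]-36
g=cv2.cvtColor(t['image'],cv2.COLOR_RGB2GRAY)
C=cv2.HoughCircles(cv2.resize(g[y0:y0+72,x0:x0+72],None,fx=4,fy=4,interpolation=cv2.INTER_CUBIC),cv2.HOUGH_GRADIENT,1,10,param1=100,param2=15,minRadius=64,maxRadius=82)
if C is not None:
    for q in C[0][:3]: print('pot top',org(onz(t,x0+(q[0]-1.5)/4,y0+(q[1]-1.5)/4,61)),q[2]/4)
hs=cv2.cvtColor(w['image'],cv2.COLOR_RGB2HSV)
m=((hs[...,1]<75)&(hs[...,2]>140)).astype('uint8')
m=cv2.morphologyEx(m,cv2.MORPH_CLOSE,np.ones((7,7)))
for k in cv2.findContours(m,0,1)[0]:
    if cv2.contourArea(k)>800:
        P=np.array([onz(w,*p[0],44)[:2] for p in k]).astype('float32');R=cv2.minAreaRect(P);print('white',org(R[0]),R[1],R[2],cv2.boundingRect(k))
E
```

```text
tcp org [  14.6 -190.5] [ 542.6 -275.5  127.1] [3.141 0.    1.984]
[346.5  88.5  69.6] pot org [ 48.1 -97.6] r mm 41.8
[360.5  82.5  83.9] pot org [ 55.9 -93.5] r mm 50.2
[342.5  72.5  81.8] pot org [ 44.3 -89.1] r mm 48.5
[321.5  78.5 102.8] pot org [ 32.4 -93.7] r mm 61.3
[332.5  98.5  61.8] pot org [  40.6 -104.1] r mm 37.4
expect px 22 [ 387.10590213 -167.05094123]
expect px 40 [ 394.41075969 -214.84704034]
home px [349.98290545  83.54439287]
pot top [ 46.8 -96. ] 17.6
pot top [ 44.4 -81.7] 17.3
pot top [ 43.  -88.7] 19.8
white [ -59.5 -268.7] (92.4544906616211, 101.52739715576172) 0.7319970726966858 (103, 230, 143, 114)
white [-159.5 -276.4] (180.121337890625, 25.17839813232422) 83.66679382324219 (17, 204, 85, 187)
white [  41.1 -104. ] (33.576812744140625, 61.18210220336914) 71.08272552490234 (298, 45, 63, 93)
white [ 71.6 -75. ] (16.79755401611328, 51.36640167236328) 56.69115447998047 (355, 25, 49, 73)
white [-56.9 -90.8] (45.61486053466797, 69.02661895751953) 22.920629501342773 (140, 0, 78, 120)
```

```bash
python3 -c "
from h import *
print(r.sense()['contact_force']); print(r.sign_off())"
```

```text
[0.2144749  0.20926231 0.01143065]
the job is handed in; nothing more can be done
None
```

I handed the job in at about 20.6 s: the carton lies flat and square in the pocket, released, and the pot sits within about 2–3 mm of its home corner by camera; its contact with the fence is inferred from the push forces, and no verdict came back.

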